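# Pack the hand radio away and close its case

### The arm

A 6-joint arm with a two-finger parallel gripper is mounted at the origin on a cart in front of the work surface, level with it; the furniture and walls round the work are solid. World frame = base frame: x ahead of the robot, y to its left, z up, the work surface at z = 0. Lengths are in m, angles in rad, forces in N, time in s.
With the tool pointing down it reaches from about 0.35 to 0.975 m from the base axis. Payload 17.4 kg.
Tool frame: the origin (TCP) lies at the very end of the fingers, on their centre line; the grasp point (between the pads) lies 19 mm behind it; z points along the fingers, y is the line along which they close (so a half turn about z gives the same grasp; the last joint's range is limited). The gripper opens to 85 mm and grips with 20 to 120 N. Pads are 22 mm wide; open, the fingers measure 114 mm over their backs; the gripper's body (76 mm by 85 mm) begins 54 mm behind the grasp point. The pads swing forward as they close: fully open they stand 13 mm farther back than shut.
Start: joints at [-1.166, 0.116, 1.442, -0, 1.584, -0.038], TCP at [0.289, -0.61, 0.209] pointing down, gripper open.
Joint ranges: [-2.83, 2.83], [-0.83, 2.19], [0.07, 2.5], [-1.14, 4.28], [0.01, 3], [-2.97, 2.97]. Speed limits (rad/s): [1.89, 1.89, 2.22, 3.14, 3.14, 3.14].

### API

Orientations are given as a rotation vector (axis times angle).
In Python, from cell import env, solver, grab_frame, camera_info, spotter gives the robot as it stands. Calls block until the motion is done:
- env.move_pose(position, orientation): joint-space move of the TCP to a pose.
- env.line_to(position, vel=0.15, rot=None, until_force=None): straight line of the TCP; rot=None keeps the orientation; vel is the mean speed in m/s. With until_force (N) it stops when the force on the tool has changed by that much, and returns True; else False.
- env.move_j(angles): joint-space move.
- env.set_gripper(opening, effort=None): finger opening in m; effort is the grip in N (None keeps the last); returns when the fingers have stopped.
- env.wait(seconds).
- solver.inverse_kinematics(position, orientation): joint angles nearest the present ones, or None.
- env.read_state(): the state.
- grab_frame(name): name is "side" or "top"; returns the picture (400x640x3 uint8, red, green, blue); there is no depth.
- camera_info(name): a dict with "fx", "fy", "cx", "cy" (pixels), "R" (3x3) and "t" (3): a world point X has camera coordinates R X + t. Camera axes: x right, y down, z forward; pixel columns grow to the right and rows downward; lengths in m; the calibration is good to about 2 mm. A picture is of the moment at which its call begins. camera_info takes no time and is no camera call.
A pose or a line that the arm cannot do raises env.PlanningError and nothing moves.
- env.sign_off(): hands the job in; it is judged then, once.
Trained networks look in the newest picture that a camera, given by its name, has taken for a name from the list of things; names that differ only in an ending like _2 or _b are one class to them, and where a whole thing is asked for, a point or a joint stands for the part that bears it (a point fixed in the world has none). Each returns a list of dicts, best first, with "score" (0 to 1); they miss things now and then, are a little off and sometimes report something else, mostly with a low value. They report only what shows in the picture. A call takes as long as a camera call.
- spotter.regions_of(camera, thing): "mask" (400x640 bool, what is visible of it).
- spotter.tip_of(camera, thing): "at" ([x, y, z] in m, in world coordinates, good to about 4 mm: a listed point, or the origin of a listed thing).
The state is a dict: "time": time; "joint_pos": joint angles; "dq": joint speeds; "joint_torque": joint torques, N m; "tcp_pos": TCP position; "eef_rot": TCP orientation; "contact_force": force on the tool from outside, world axes, zero at the start; "wrist_torque": the same for the moment, N m; "width": finger opening in m; "grasp_force": force on a finger pad.
Only numpy, scipy, OpenCV 4.12 (cv2) and the standard library are available. Lean on these libraries where they do the work, as an engineer would, in place of code of your own. Each camera call takes 0.05 s, during which the arm holds its last target. There are 200 camera calls.

### The job

Take the hand radio off the sloping stand and lay it gently, without dropping it, flat on its back on the floor of the open storage case. Then shut the case's hinged lid fully, and after that fold the latch on the lid's front edge down fully against the front of the case. Leave the other things on the worktop where they stand.

Things in the scene. Friction and masses are not known exactly. Their poses are not given: they have to be found in the camera images.
- radio: black hand radio, 151 x 58 x 31 mm, 0.19 kg. Origin: centre of its underside (back). x: along it to the antenna, z: out of its face. Its body is x -76..22, y -27..29, z 0..31 mm, to be grasped across y (56 mm); thin antenna x 22..76 at y 15, volume knob x 22..34 at y -12. It starts face up on the stand, antenna high and away from the robot, 31.5 degrees from level
- stand: dark sloping desk stand, fixed, base 150 x 86 mm. Origin: centre under it, x from its low front to its high rear. The sloping rest plate is 44 mm wide (narrower than the radio, so fingers pass its edges), rises at 31.5 degrees towards +x and passes 66 mm above the origin; a ledge and two 14 mm cheeks hold the lowest 25 mm of the radio
- case: grey storage case, fixed to the worktop, 130 (x) x 210 (y) x 56 mm high without lid, walls 6 mm, inside 118 x 198 mm, inner floor 9 mm above its underside. Origin: centre of its underside; -x is its front (with latch), the lid is hinged along its rear (+x) rim
- lid_hinge (a point): middle of the lid's hinge line, 65 mm behind the case's origin and 56 mm above it; the line runs along the case's y
- lid_edge (a point): middle of the lid's free edge, on its outer face, 132 mm from the hinge line. The lid is a grey plate 132 x 212 mm, 8 mm thick (a raised panel adds 2 mm); shut, its top is 64 mm above the worktop
- lid (a joint): angle of the lid, rad: 0 shut, 1.57 upright, 2.0 leaning back as far as it goes. A stiff hinge (about 0.16 N m): it stays where it is left
- latch_tip (a point): middle of the free end of the latch: a steel flap 70 mm wide (centred on the lid's front edge), 44 mm long, 4 mm thick, with an outward lip 9 mm deep at its end. Its hinge line runs along the case's y, 137 mm from the lid's hinge line and 4 mm above the lid's underside (60 mm above the worktop when the lid is shut)
- latch (a joint): angle of the latch from the lid, rad: 0 folded down flat against the case's front (hanging straight down when the lid is shut), 1.57 sticking out in the plane of the lid. Light stiff hinge (about 0.035 N m): it stays where it is left
- carton_back: bystander: small upright carton, 60 x 30 x 78 mm, at the back in the middle; origin under its centre
- carton_right: bystander: small upright carton, 50 x 32 x 82 mm, at the right; origin under its centre
- stapler: bystander: dark desk stapler, 150 x 34 x 48 mm, at the right; origin under its centre, x along its length
- tape_roll: bystander: roll of tape lying flat, 103 mm across, 25 mm high, at the front in the middle; origin under its centre
- vial_tall: bystander: capped vial, 36 mm across, 63 mm high, at the back; origin under its centre

How it is judged:
By the outcome, as a careful person would: the job done as asked, in the order asked, and still so for the second after the job is handed in, with the robot touching nothing.
It also fails if it takes over 61 s, if anything falls off the work surface, if the arm or the gripper's body presses on something with over 40 N, if the wrist force passes 120 N, or if a joint passes its speed limit or range.

## Working session

There is one attempt and no reset: what is moved stays moved. The work goes in short steps, each a Python script; the robot and the scene stay as the last script left them, time stands still between calls to the robot, and variables do not carry over. Pictures are saved under pics/ and viewed, at most 10 in all, crops included, and the job is handed in when it is done.

```bash
ls; mkdir -p pics; python3 - <<'E'
from cell import env, solver, grab_frame, camera_info, spotter
import cv2, numpy as np
ims=[]
for c in ("side","top"):
    im=grab_frame(c); cv2.imwrite(f"pics/{c}0.png",im[:,:,::-1])
    ci=camera_info(c); print(c,ci["fx"],ci["cx"],ci["cy"],"pos",-ci["R"].T@ci["t"],"\n",np.round(ci["R"],3).tolist())
    for th in "radio stand case lid_hinge lid_edge latch_tip carton_back carton_right stapler tape_roll vial_tall".split():
        r=spotter.tip_of(c,th)
        print(th,[(round(d["score"],2),np.round(d["at"],4).tolist()) for d in r[:2]])
print(env.read_state()["time"], env.read_state()["eef_rot"])
E
```

```text
pics
side 368.8647331570564 319.8332983549242 202.34444767725083 pos [ 0.53840652 -0.92442975  0.43208267] 
 [[1.0, -0.011, 0.025], [0.019, -0.402, -0.915], [0.02, 0.915, -0.402]]
radio [(0.72, [0.6384, 0.1689, 0.2328]), (0.64, [0.5367, -0.1506, 0.0644])]
stand [(0.92, [0.5342, -0.1508, -0.0027])]
case [(0.66, [0.5415, 0.1816, -0.001])]
lid_hinge [(0.64, [0.606, 0.1703, 0.0533])]
lid_edge [(0.51, [0.6372, 0.1663, 0.1842]), (0.18, [0.5359, -0.1499, -0.0048])]
latch_tip [(0.41, [0.6383, 0.168, 0.2327]), (0.29, [0.3953, -0.0068, 0.0011])]
carton_back [(0.6, [0.7276, -0.0227, 0.0]), (0.24, [0.6355, 0.1676, 0.1847])]
carton_right [(0.93, [0.5991, -0.4096, -0.0007])]
stapler [(0.88, [0.4255, -0.4109, 0.0007]), (0.65, [0.5415, 0.1823, -0.0037])]
tape_roll [(0.87, [0.3942, -0.0079, 0.0033]), (0.38, [0.5336, -0.1513, -0.0])]
vial_tall [(0.91, [0.7584, -0.1475, -0.0002])]
top 482.02333826714556 328.0356401594461 204.08647979076554 pos [ 0.33792453 -0.13009733  1.51914839] 
 [[-0.013, -1.0, 0.0], [-0.985, 0.013, -0.172], [0.172, -0.002, -0.985]]
radio [(0.91, [0.5389, -0.1498, 0.0626])]
stand [(0.68, [0.5345, -0.1509, 0.0008])]
case [(0.79, [0.5417, 0.1786, -0.0003]), (0.7, [0.7222, -0.0196, -0.0032])]
lid_hinge [(0.71, [0.6068, 0.1768, 0.0551]), (0.43, [0.5376, -0.1523, -0.0002])]
lid_edge [(0.65, [0.6376, 0.1685, 0.1816])]
latch_tip [(0.7, [0.6321, 0.1648, 0.237])]
carton_back [(0.78, [0.7234, -0.0224, -0.0035])]
carton_right [(0.66, [0.6007, -0.4024, 0.0008])]
stapler [(0.81, [0.4265, -0.4141, 0.0022])]
tape_roll [(0.82, [0.3963, -0.0015, -0.0021])]
vial_tall [(0.6, [0.7565, -0.1494, -0.0034])]
1.2 [-3.06485134e+00 -6.89870895e-01 -7.38577830e-06]
```

View pics/side0.png

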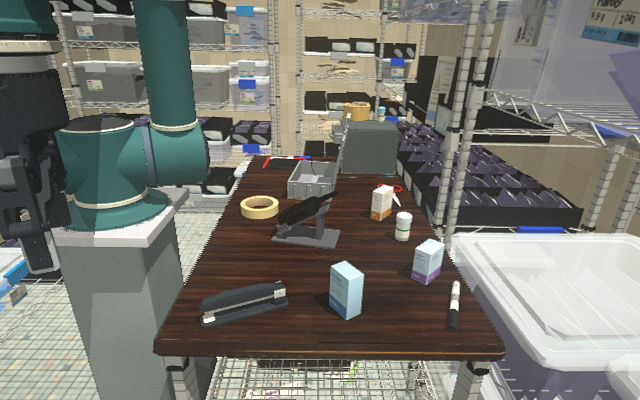

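View pics/top0.png

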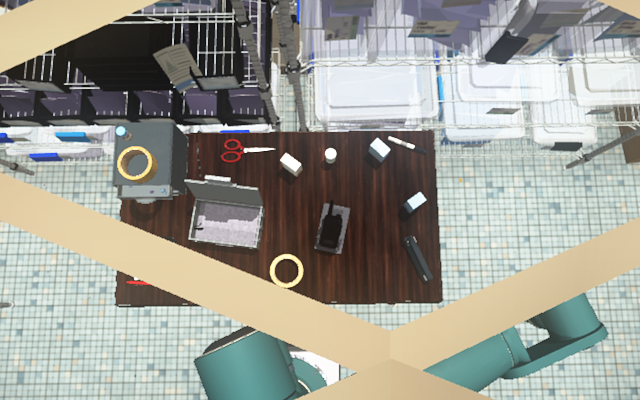

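Side view: open case at about (312,180), stand with radio at (308,220). Top view: case (225,225) with its lid leaning back at (225,190), latch (217,180), stand with radio (332,228). The spotter positions agree with this. I still need the yaws, so I'll fit the models to the masks.

```bash
cat > h.py <<'E'
import numpy as np, cv2, itertools
from scipy.spatial.transform import Rotation as R
from cell import env, solver, grab_frame, camera_info, spotter
def proj(c,P):
    k=camera_info(c); q=np.atleast_2d(P)@k["R"].T+k["t"]
    return np.c_[k["fx"]*q[:,0]/q[:,2]+k["cx"],k["fy"]*q[:,1]/q[:,2]+k["cy"]]
def box(x,y,z): return np.array(list(itertools.product(x,y,z)))
def place(P,pos,yaw,pitch=0): # pitch>0 raises +x end
    return P@R.from_euler("ZY",[yaw,-pitch]).as_matrix().T+pos
def hullmask(c,sets,s=4):
    m=np.zeros((400*s,640*s),np.uint8)
    for P in sets:
        cv2.fillConvexPoly(m,cv2.convexHull(np.round(proj(c,P)*s).astype(np.int32)),1)
    return cv2.resize(m.astype(np.float32),(640,400),interpolation=cv2.INTER_AREA)
def iou(m,h): return np.minimum(m,h).sum()/np.maximum(m,h).sum()
CASE=[box([-.065,.065],[-.105,.105],[0,.056])]
RAD=[box([-.076,.022],[-.027,.029],[0,.031]),box([.022,.076],[.010,.020],[.01,.02])]
E
cat > fit.py <<'E'
from h import *
from scipy.optimize import minimize
M={}
for c in("top","side"):
    grab_frame(c)
    for t in("case","radio","stand","lid","latch"):
        r=spotter.regions_of(c,t)
        if r: M[c,t]=r[0]["mask"]; print(c,t,[(round(d["score"],2),int(d["mask"].sum()),np.round(np.argwhere(d["mask"]).mean(0)[::-1])) for d in r[:2]])
np.savez("m.npz",**{f"{a}_{b}":v for (a,b),v in M.items()})
def fit(t,x0,f,cams):
    g=lambda p:-sum(iou(M[c,t].astype(float),hullmask(c,f(p))) for c in cams)
    sim=np.array([x0]+[np.array(x0)+d for d in np.diag([.01,.01,.15])])
    r=minimize(g,x0,method="Nelder-Mead",options=dict(initial_simplex=sim,xatol=1e-4,fatol=1e-5))
    print(t,cams,np.round(r.x,4),round(-r.fun/len(cams),3)); return r.x
fc=lambda p:[place(b,[p[0],p[1],0],p[2]) for b in CASE]
fr=lambda p:[place(b,[p[0],p[1],.0635],p[2],np.radians(31.5)) for b in RAD]
for t,x0,f in(("case",[.5416,.18,-.09],fc),("radio",[.538,-.15,-.1],fr)):
    for cams in(["top"],["top","side"]):
        try: p=fit(t,x0,f,cams)
        except KeyError as e: print(e)
    for c in("top","side"):
        if c=="top" or t: pass
    globals()["P"+t]=p
out=[]
for c,(x,y,w,h) in(("top",(170,165,200,110)),("side",(230,140,200,110))):
    im=cv2.resize(grab_frame(c)[y:y+h,x:x+w,::-1],None,fx=4,fy=4,interpolation=cv2.INTER_CUBIC)[:300 if 0 else 440]
    for bs in(fc(Pcase),fr(Pradio)):
        for b in bs:
            q=proj(c,b)
            for i,j in itertools.combinations(range(8),2):
                if bin(i^j).count("1")==1: cv2.line(im,*[tuple(int(v) for v in np.round((q[k]+.5-[x,y])*4)) for k in(i,j)],(0,255,0),1)
    out.append(im)
cv2.imwrite("pics/ov.png",cv2.resize(np.vstack(out),(546,600),interpolation=cv2.INTER_AREA))
E
python3 fit.py
```

```text
top case [(0.75, 4528, array([226., 214.]))]
top radio [(0.59, 615, array([331., 230.]))]
top stand [(0.67, 741, array([335., 227.])), (0.33, 4551, array([226., 213.]))]
top lid [(0.65, 1464, array([224., 191.]))]
top latch [(0.7, 228, array([219., 181.])), (0.51, 306, array([292., 165.]))]
side case [(0.87, 1872, array([315., 176.]))]
side stand [(0.77, 1447, array([307., 233.]))]
side lid [(0.56, 212, array([341., 148.]))]
case ['top'] [ 0.5443  0.1805 -0.1067] 0.678
case ['top', 'side'] [ 0.5411  0.1793 -0.1409] 0.753
radio ['top'] [ 0.5363 -0.1503 -0.2089] 0.854
('side', 'radio')
```

View pics/ov.png

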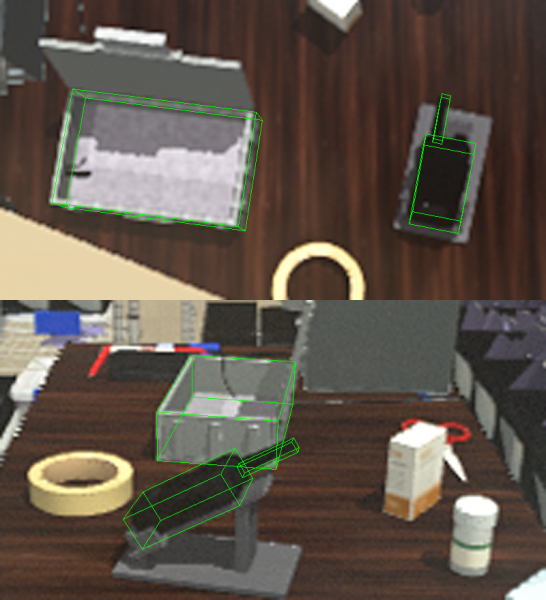

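The overlay fits. In the top crop, the case outline lies on the walls and the radio box on the radio body, with the antenna at (443,115). The side crop agrees. The top case mask includes the lid, so I'll refit with the lid angle and check reach.

```bash
cat > fit2.py <<'E'
from h import *
from scipy.optimize import minimize
m=np.load("m.npz")
def lidbox(p,a):
    L=box([0,.132],[-.106,.106],[0,.008]) # u along lid, thickness on outer side
    P=np.c_[.065-L[:,0]*np.cos(a)+L[:,2]*np.sin(a), L[:,1], .056+L[:,0]*np.sin(a)+L[:,2]*np.cos(a)]
    return place(P,[p[0],p[1],0],p[2])
f=lambda p:[place(CASE[0],[p[0],p[1],0],p[2]),lidbox(p,p[3])]
tm=(m["top_case"]|m["top_lid"]).astype(float)
def g(p,cams):
    s=-iou(tm,hullmask("top",f(p)))-iou(m["top_lid"].astype(float),hullmask("top",f(p)[1:]))
    if "side" in cams: s-=.7*iou((m["side_case"]|m["side_lid"]).astype(float),hullmask("side",f(p)))
    return s
x0=np.array([.5415,.180,-.13,1.8])
for cams in(["top"],["top","side"]):
    r=minimize(g,x0,args=(cams,),method="Nelder-Mead",options=dict(initial_simplex=np.vstack([x0,x0+np.diag([.008,.008,.1,.1])]),xatol=1e-4,fatol=1e-5))
    print(np.round(r.x,4),r.fun)
def rot(yaw,tilt=0,flip=0): # tool z = down, tilted about tool y so it points forward; tool y ~ world y dir of yaw
    return (R.from_euler("ZY",[yaw,-tilt])*R.from_euler("X",np.pi)*R.from_euler("Z",flip)).as_rotvec()
for fl in(0,np.pi):
    for n,p,ro in(("grasp",[.52,-.15,.05],rot(-.21,np.radians(31.5),fl)),("place+",[.54,.18,.1],rot(-.13+np.pi/2,0,fl)),("place-",[.54,.18,.1],rot(-.13-np.pi/2,0,fl)),("lid",[.68,.09,.14],rot(-.13,0,fl)),("lidshut",[.48,.09,.064],rot(-.13,0,fl)),("latch",[.44,.19,.03],rot(-.13,0,fl))):
        q=solver.inverse_kinematics(p,ro); print(fl>0,n,None if q is None else np.round(q,2))
E
python3 fit2.py
```

```text
[ 0.5383  0.1802 -0.1426  1.7685] -1.7617428697318522
[ 0.5389  0.1793 -0.1407  1.7615] -2.375241535792999
False grasp [-0.38 -0.46  2.28  0.13  0.78  1.34]
False place+ [ 0.28 -0.06  1.8  -0.    1.4   0.41]
False place- [ 0.28 -0.06  1.8  -0.    1.4  -2.73]
False lid [0.09 0.16 1.5  0.   1.48 1.8 ]
False lidshut [ 0.13 -0.22  2.01  0.    1.36  1.83]
False latch [ 0.35 -0.21  2.06  0.    1.3   2.06]
True grasp [-0.38 -0.46  2.28  0.13  0.78 -1.8 ]
True place+ [ 0.28 -0.06  1.8   0.    1.4  -2.73]
True place- [ 0.28 -0.06  1.8   0.    1.4   0.41]
True lid [ 0.09  0.16  1.5  -0.    1.48 -1.35]
True lidshut [ 0.13 -0.22  2.01 -0.    1.36 -1.31]
True latch [ 0.35 -0.21  2.06 -0.    1.3  -1.09]
```

```bash
cat >> h.py <<'E'
def rot(yaw,tilt=0): return (R.from_euler("ZY",[yaw,-tilt])*R.from_euler("X",np.pi)).as_rotvec()
CP=np.array([.5402,.1798,0]); CY=-.14
RP=np.array([.5365,-.1503,.066]); RY=-.209; S=np.radians(31.5)
def C(x,y,z): return place(np.array([[x,y,z]]),CP,CY)[0]
def stat(*a):
    s=env.read_state(); print(*a,round(s["time"],2),"tcp",np.round(s["tcp_pos"],4),"F",np.round(s["contact_force"],1),"w",round(s["width"],4),"g",round(s["grasp_force"],1))
E
python3 - <<'E'
from h import *
t=lambda z:place(np.array([[-.022,.001,z]]),RP,RY,S)[0]
ro=rot(RY,S)
env.set_gripper(.085,40)
env.move_pose(t(.09),ro); stat("pre")
print(env.line_to(t(-.006),vel=.1,until_force=8)); stat("at")
env.set_gripper(.03,40); stat("grip")
cv2.imwrite("pics/g.png",np.vstack([cv2.resize(grab_frame("side")[150:260,230:430,::-1],(600,330)),cv2.resize(grab_frame("top")[180:270,260:400,::-1],(600,270))]))
E
```

```text
pre 3.98 tcp [ 0.4726 -0.1362  0.1317] F [ 0.  -0.3  0.3] w 0.0851 g 0.0
False
at 5.08 tcp [ 0.5215 -0.1462  0.05  ] F [-0.8 -0.5 -0.1] w 0.0851 g 0.0
grip 5.5 tcp [ 0.5214 -0.1462  0.0502] F [-12.5   2.    9.7] w 0.053 g 39.2
```

View pics/g.png

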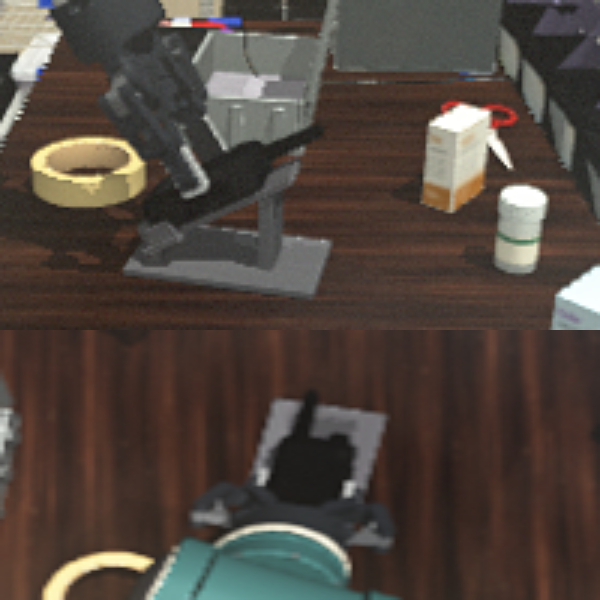

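The grip holds: the side crop shows the fingertip at (198,190), close to the radio's back edge. The tips must not touch the case floor before the radio does, so I'll regrip 7 mm higher, lift, and check where the tips sit.

```bash
python3 - <<'E'
from h import *
t=lambda z:place(np.array([[-.022,.001,z]]),RP,RY,S)[0]
env.set_gripper(.07)
env.line_to(t(.001),vel=.05)
env.set_gripper(.03,50); stat("grip")
env.line_to(t(.06),vel=.1); stat("lift")
p=env.read_state()["tcp_pos"]
env.line_to([p[0],p[1],p[2]+.06],vel=.15)
ro=rot(CY+np.pi/2)
tcp=lambda z:place(np.array([[-.022,.001,z]]),C(0,0,.009),CY+np.pi/2)[0]
env.move_pose(tcp(.12),ro); stat("above")
cv2.imwrite("pics/l.png",np.vstack([cv2.resize(grab_frame("side")[110:210,250:400,::-1],(600,400)),cv2.resize(grab_frame("top")[180:260,170:290,::-1],(300,200),)[:, :].repeat(1,0) if 0 else cv2.resize(grab_frame("top")[170:270,150:450,::-1],(600,200))]))
r=spotter.tip_of("top","radio"); print([(d["score"],d["at"]) for d in r[:1]], C(0,0,.129))
E
```

```text
grip 6.53 tcp [ 0.518  -0.1456  0.056 ] F [-9.5  0.2 10. ] w 0.0479 g 46.0
lift 7.28 tcp [ 0.4877 -0.1389  0.105 ] F [ 0.7  0.2 -0.1] w 0.0296 g 0.0
above 8.97 tcp [0.536  0.1574 0.1286] F [-0.3 -1.   0.2] w 0.0297 g 0.0
[(0.78, [0.5386, -0.1536, 0.0629])] [0.5402 0.1798 0.129 ]
```

View pics/l.png

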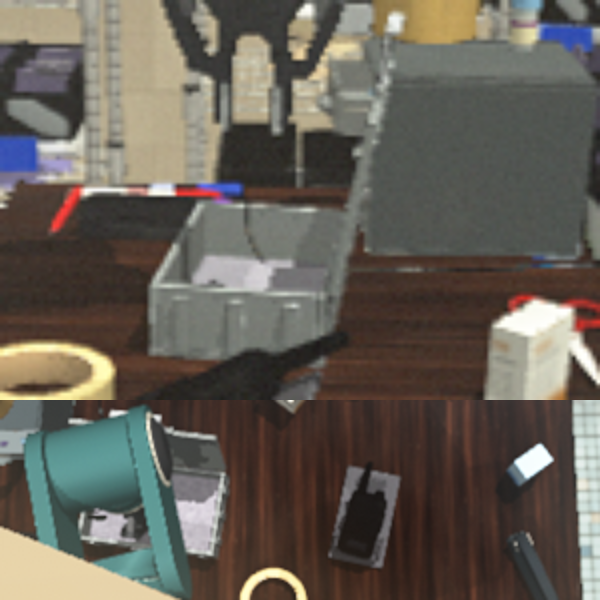

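The radio slipped: the lower crop shows it still on the stand at (365,515), and the gripper is empty above the case. Its face narrows towards the top, so a deeper grip is needed. While I'm over the case, I'll touch the floor with the fingers at grip opening to measure how far the tips really reach.

```bash
python3 - <<'E'
from h import *
env.set_gripper(.055,40)
p=env.read_state()["tcp_pos"]
env.line_to([p[0],p[1],.035],vel=.15)
print(env.line_to([p[0],p[1],-.006],vel=.03,until_force=5)); stat("touch")
env.line_to([p[0],p[1],.13],vel=.2)
env.set_gripper(.085)
t=lambda z:place(np.array([[-.022,.001,z]]),RP,RY,S)[0]
env.move_pose(t(.09)+[0,0,.03],rot(RY,S)); stat("pre")
grab_frame("top");print([(d["score"],d["at"]) for d in spotter.tip_of("top","radio")[:1]])
m=spotter.regions_of("top","radio")
if m:
    m=m[0]["mask"].astype(float)
    from scipy.optimize import minimize
    x0=np.array([.5365,-.1503,-.209])
    r=minimize(lambda p:-iou(m,hullmask("top",[place(b,[p[0],p[1],.066],p[2],S) for b in RAD])),x0,method="Nelder-Mead",options=dict(initial_simplex=np.vstack([x0,x0+np.diag([.01,.01,.15])]),xatol=1e-4,fatol=1e-5));print(r.x,r.fun)
E
```

```text
False
touch 11.78 tcp [ 0.5363  0.158  -0.0058] F [-1.2  0.3 -0.4] w 0.0552 g 0.0
pre 14.18 tcp [ 0.4727 -0.1353  0.1615] F [ 0.5 -0.2 -0.4] w 0.085 g 0.0
[(0.97, [0.5361, -0.1533, 0.0646])]
[ 0.53420161 -0.15375895 -0.31227075] -0.8889281299664489
```

Even with the TCP 15 mm below floor level the tips did not touch, so at this opening they sit at least 15 mm behind the TCP. I can therefore grip with the TCP 15 mm beneath the radio's back, and they will still clear the case floor.

```bash
python3 - <<'E'
from h import *
RP=RP+[0,-.0015,0]
t=lambda z:place(np.array([[-.022,.001,z]]),RP,RY,S)[0]
print(env.line_to(t(.05),vel=.15,until_force=8),env.line_to(t(-.015),vel=.08,until_force=8)); stat("at")
env.set_gripper(.03,60); stat("grip")
env.line_to(t(.01),vel=.06); stat("lift25")
if env.read_state()["width"]>.045:
    env.line_to(t(.06),vel=.1); stat("lift75")
cv2.imwrite("pics/g2.png",np.vstack([cv2.resize(grab_frame("side")[130:260,230:430,::-1],(600,390)),cv2.resize(grab_frame("top")[180:250,260:460,::-1],(600,210))]))
E
```

```text
False False
at 15.89 tcp [ 0.5261 -0.1486  0.0423] F [0.2 0.6 1. ] w 0.0852 g 0.0
grip 16.31 tcp [ 0.526  -0.1485  0.0428] F [-18.2   6.5  16.3] w 0.0539 g 57.9
lift25 16.88 tcp [ 0.5131 -0.1458  0.0629] F [ 0.3  0.1 -2.2] w 0.0539 g 63.1
lift75 17.52 tcp [ 0.4877 -0.1404  0.1051] F [ 0.4 -0.1 -2.4] w 0.0533 g 63.1
```

View pics/g2.png

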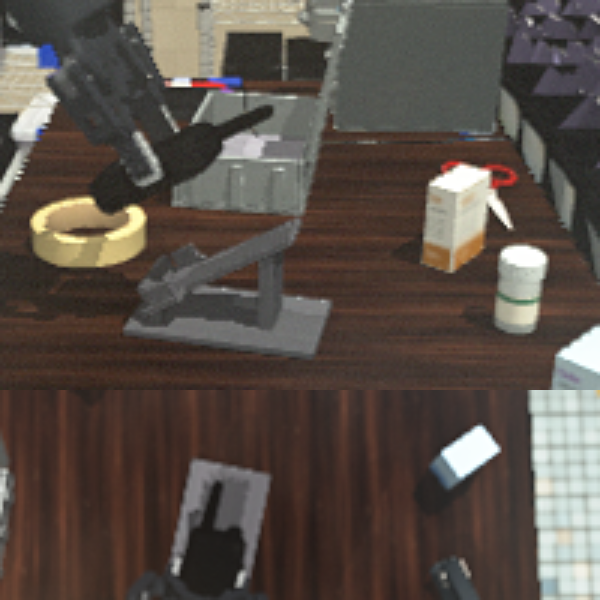

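The grip holds: the stand is empty at (215,290), and the radio hangs in the gripper at (165,170), with the 2 N on the tool matching its weight. Now placing it in the case.

```bash
python3 - <<'E'
from h import *
p=env.read_state()["tcp_pos"]
env.line_to([p[0],p[1],p[2]+.05],vel=.2)
ro=rot(CY+np.pi/2)
tcp=lambda z:place(np.array([[-.022,.001,-.015+z]]),C(0,0,.009),CY+np.pi/2)[0]
env.move_pose(tcp(.12),ro); stat("above")
if env.read_state()["width"]<.045: raise SystemExit("lost")
env.line_to(tcp(.022),vel=.12); stat("low")
print(env.line_to(tcp(-.008),vel=.02,until_force=3)); stat("touch")
print(env.read_state()["wrist_torque"])
cv2.imwrite("pics/p.png",np.vstack([cv2.resize(grab_frame("side")[130:210,270:390,::-1],(600,400)),cv2.resize(grab_frame("top")[170:270,150:450,::-1],(600,200))]))
E
```

```text
above 19.18 tcp [0.536  0.1574 0.1136] F [ 0.9 -0.2 -3.1] w 0.0537 g 63.1
low 20.15 tcp [0.5366 0.1582 0.0169] F [-0.1 -1.5 -2.9] w 0.0539 g 63.1
True
touch 21.14 tcp [ 0.5361  0.1582 -0.0046] F [-0.  -0.7  5.5] w 0.0537 g 63.9
[-0.04172009  0.16901257 -0.02070406]
```

View pics/p.png

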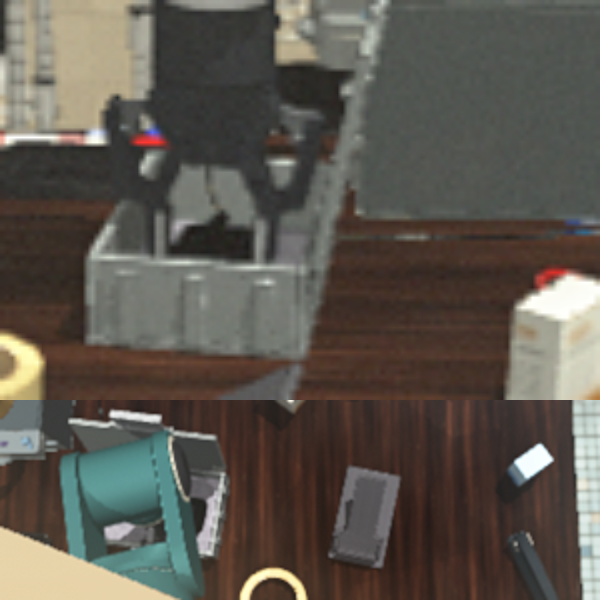

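Contact came within 1.5 mm of the predicted height. The side crop shows the radio flat between the fingers inside the case at (215,240). I'll release it, retreat and look.

```bash
python3 - <<'E'
from h import *
env.set_gripper(.060); env.set_gripper(.070); stat("open")
p=env.read_state()["tcp_pos"]
print(env.line_to([p[0],p[1],.07],vel=.08,until_force=10))
env.line_to([p[0],p[1],.31],vel=.3)
env.set_gripper(0)
env.move_pose(C(.132,-.088,.29),rot(CY)); stat("behind")
for c in("top","side"):
    f=grab_frame(c)
    for t in("radio","lid_edge","latch_tip","lid_hinge"): print(c,t,[(round(d["score"],2),np.round(d["at"],3)) for d in spotter.tip_of(c,t)[:2]])
print("expected radio",C(0,0,.009))
cv2.imwrite("pics/q.png",np.vstack([cv2.resize(grab_frame("side")[100:200,270:420,::-1],(450,300)),cv2.resize(grab_frame("top")[170:260,165:300,::-1],(450,300))]))
E
```

```text
open 21.74 tcp [ 0.5355  0.158  -0.0053] F [0.4 0.7 0.1] w 0.07 g 0.0
False
behind 25.72 tcp [0.6585 0.0744 0.2902] F [0.  0.  0.4] w 0.0001 g 0.0
top radio [(0.56, array([ 0.393, -0.   , -0.002])), (0.27, array([0.632, 0.168, 0.232]))]
top lid_edge [(0.53, array([0.64 , 0.164, 0.184]))]
top latch_tip []
top lid_hinge []
side radio [(0.66, array([0.542, 0.177, 0.011]))]
side lid_edge []
side latch_tip [(0.37, array([0.638, 0.167, 0.236]))]
side lid_hinge [(0.91, array([0.605, 0.17 , 0.057]))]
expected radio [0.5402 0.1798 0.009 ]
```

View pics/q.png

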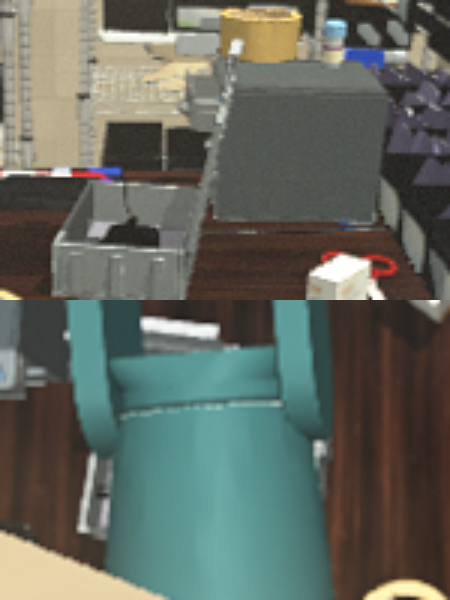

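The radio lies flat at (130,235) in the side crop, and the spotter puts it within 4 mm of the target. The lid is still leaning back. Pushing it shut from behind.

```bash
python3 - <<'E'
from h import *
def pt(th,r=.100,x=.011): return C(.065-r*np.cos(th)+.008*np.sin(th)+x,-.088,.056+r*np.sin(th)+.008*np.cos(th))
a=C(.132,-.088,.15)
if env.line_to(a,vel=.2,until_force=10): stat("hit"); raise SystemExit
stat("down")
print(env.line_to(pt(1.7),vel=.08,until_force=25)); stat("c")
for th in np.arange(1.45,.1,-.25):
    if env.line_to(pt(th),vel=.11,until_force=25): stat("stop",round(th,2)); break
stat("end")
print(env.line_to(pt(0)-[0,0,.006],vel=.04,until_force=15)); stat("press")
E
```

```text
down 27.17 tcp [0.6592 0.0743 0.1515] F [-0.4 -0.8  0.7] w 0.0001 g 0.0
False
c 27.76 tcp [0.6238 0.0792 0.1545] F [-0.4 -0.   0.4] w -0.0001 g 0.0
end 30.01 tcp [0.5077 0.0955 0.0837] F [0.4 0.1 1.1] w 0.0002 g 0.0
False
press 30.81 tcp [0.5043 0.096  0.0581] F [ 0.8  0.6 -0.7] w -0.0001 g 0.0
```

```bash
python3 - <<'E'
from h import *
im=[cv2.resize(grab_frame("side")[100:200,270:420,::-1],(600,400)),cv2.resize(grab_frame("top")[170:260,165:435,::-1],(600,200))]
cv2.imwrite("pics/r.png",np.vstack(im))
for c in("side","top"):
    for t in("lid_edge","latch_tip"): print(c,t,[(round(d["score"],2),np.round(d["at"],3)) for d in spotter.tip_of(c,t)[:2]])
E
```

```text
side lid_edge [(0.66, array([0.476, 0.187, 0.084]))]
side latch_tip [(0.62, array([0.432, 0.197, 0.082]))]
top lid_edge [(0.77, array([0.482, 0.192, 0.082]))]
top latch_tip [(0.65, array([0.426, 0.195, 0.082]))]
```

View pics/r.png

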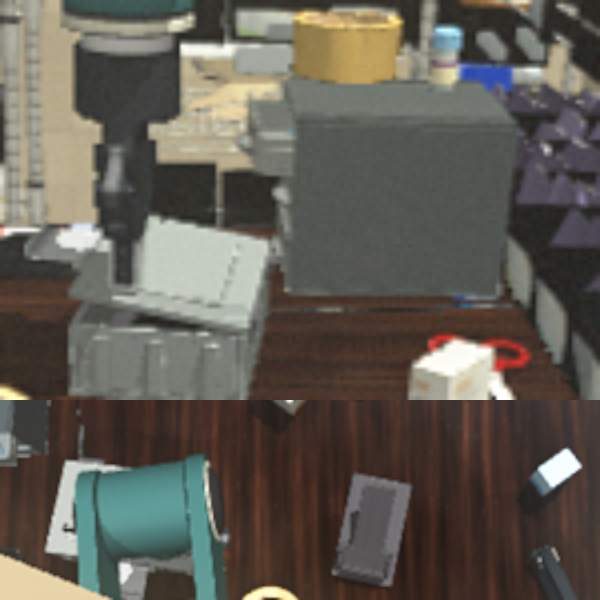

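The lid is nearly down: the side crop shows it slightly open at (180,290), edge at z≈0.083. The real fingertips are about 20 mm short of the TCP, so I'll keep pressing down.

```bash
python3 - <<'E'
from h import *
p=np.array(env.read_state()["tcp_pos"])
print(env.line_to([p[0],p[1],.030],vel=.04,until_force=18)); stat("press")
p=np.array(env.read_state()["tcp_pos"])
env.line_to([p[0],p[1],.20],vel=.3); stat("up")
env.move_pose(C(-.10,0,.17),rot(CY)); stat("latch")
for c in("side","top"):
    grab_frame(c)
    for t in("lid_edge","latch_tip"): print(c,t,[(round(d["score"],2),np.round(d["at"],3)) for d in spotter.tip_of(c,t)[:2]])
print(C(-.067,0,.064),C(-.116,0,.06))
E
```

```text
True
press 31.61 tcp [0.5043 0.096  0.0412] F [-6.2 -1.  14.3] w 0.0001 g 6.9
up 32.29 tcp [0.5042 0.096  0.1991] F [ 0.1 -0.8 -1. ] w -0.0003 g 0.0
latch 32.84 tcp [0.4405 0.194  0.1686] F [ 0.3 -0.2 -0.1] w -0.0 g 0.0
side lid_edge []
side latch_tip [(0.57, array([0.43 , 0.196, 0.053]))]
top lid_edge [(0.69, array([0.477, 0.189, 0.059]))]
top latch_tip [(0.6, array([0.422, 0.193, 0.055]))]
[0.47385553 0.18914939 0.064     ] [0.42533494 0.195987   0.06      ]
```

Lid shut: edge z≈0.06, and it took an 18 N press. The latch sticks out at about 1.5 rad with its tip at z≈0.055. Contact on the lid puts the closed fingertips about 24 mm behind the TCP. Now folding the latch.

```bash
python3 - <<'E'
from h import *
d=.024
print(env.line_to(C(-.10,0,.075-d),vel=.2,until_force=12)); stat("a")
print(env.line_to(C(-.10,0,.034-d),vel=.08,until_force=15)); stat("b")
print(env.line_to(C(-.068,0,.032-d),vel=.04,until_force=18)); stat("c"); 
s=np.array(env.read_state()["tcp_pos"])-CP; print("case frame",R.from_euler("z",-CY).apply(s))
for c in("side","top"):
    grab_frame(c)
    for t in("lid_edge","latch_tip"): print(c,t,[(round(d["score"],2),np.round(d["at"],3)) for d in spotter.tip_of(c,t)[:2]])
print(C(-.074,0,.016))
cv2.imwrite("pics/s.png",cv2.resize(grab_frame("side")[130:210,270:390,::-1],(600,400)))
E
```

```text
False
a 33.88 tcp [0.4418 0.1939 0.0522] F [ 0.9 -0.4  0.1] w -0.0001 g 0.0
False
b 34.54 tcp [0.441  0.1937 0.0099] F [-0.7  0.6 -0.2] w 0.0002 g 0.0
True
c 35.04 tcp [0.4555 0.1916 0.0082] F [-10.    1.1   6.3] w 0.0004 g 4.9
case frame [-0.08549349 -0.00011369  0.00823063]
side lid_edge [(0.71, array([0.479, 0.188, 0.067])), (0.71, array([ 0.597, -0.406, -0.   ]))]
side latch_tip [(0.74, array([0.606, 0.174, 0.055]))]
top lid_edge [(0.56, array([0.478, 0.187, 0.06 ]))]
top latch_tip [(0.19, array([ 0.539,  0.181, -0.001]))]
[0.46692402 0.19012619 0.016     ]
```

View pics/s.png

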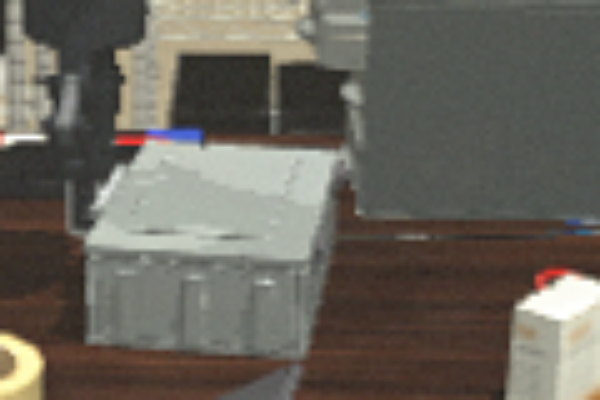

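The side crop shows the lid shut, the finger at (75,200) and the latch strip near the lid's front edge at (110,190). My 10 pictures are used up, so I'll back off and check the latch numerically, comparing spotter masks with projected latch models.

```bash
cat > latch.py <<'E'
from h import *
def lm(a): # latch model at angle a (lid shut)
    P=[]
    for L in(box([0,.044],[-.035,.035],[-.002,.002]),box([.040,.044],[-.035,.035],[-.0,.009])):
        # u along flap; at a=0 u=-z, outward=-x ; at 1.57 u=-x, outward=+z
        u,v=L[:,0],L[:,2]
        P.append(place(np.c_[-.072-u*np.sin(a)-v*np.cos(a),L[:,1],.060-u*np.cos(a)+v*np.sin(a)],CP,CY))
    return P
def check():
    for c in("side","top"):
        grab_frame(c)
        for t in("lid_edge","latch_tip"): print(c,t,[(round(d["score"],2),np.round(d["at"],3)) for d in spotter.tip_of(c,t)[:2]])
        for d in spotter.regions_of(c,"latch")[:2]:
            m=d["mask"].astype(float); A=np.arange(0,3.2,.2)
            s=[iou(m,hullmask(c,lm(a))) for a in A]
            yx=np.argwhere(d["mask"])
            print(c,"mask",round(d["score"],2),int(m.sum()),"box",yx.min(0)[::-1],yx.max(0)[::-1],"best a",round(A[np.argmax(s)],1),np.round(s,2))
E
python3 - <<'E'
from latch import *
z=env.read_state()["tcp_pos"][2]
env.line_to(C(-.125,0,z),vel=.1); stat("back")
env.line_to(C(-.125,0,.2),vel=.3)
env.move_pose(C(-.125,-.25,.3),rot(CY)); stat("off")
check()
E
```

```text
back 35.94 tcp [0.4169 0.1973 0.0087] F [-0.6 -0.3 -0.2] w -0.0003 g 0.0
off 37.78 tcp [ 0.3817 -0.0498  0.299 ] F [-0.1  0.8 -0.3] w 0.0001 g 0.0
side lid_edge [(0.87, array([0.473, 0.186, 0.065]))]
side latch_tip []
side mask 0.24 1678 box [329 261] [363 319] best a 0.0 [0. 0. 0. 0. 0. 0. 0. 0. 0. 0. 0. 0. 0. 0. 0. 0.]
top lid_edge [(0.64, array([0.48 , 0.191, 0.059]))]
top latch_tip [(0.44, array([0.467, 0.187, 0.017]))]
top mask 0.66 111 box [211 244] [234 250] best a 0.0 [0.83 0.6  0.44 0.36 0.3  0.27 0.25 0.24 0.24 0.25 0.27 0.31 0.36 0.45
 0.61 0.38]
top mask 0.34 276 box [282 154] [302 175] best a 0.0 [0. 0. 0. 0. 0. 0. 0. 0. 0. 0. 0. 0. 0. 0. 0. 0.]
```

Folded: the top mask matches angle 0 (IoU 0.83), and the tip measures (0.467, 0.187, 0.017) against (0.467, 0.190, 0.016) expected. I'll give it one firm extra press, then check everything finely.

```bash
python3 - <<'E'
from latch import *
d=.024
env.move_pose(C(-.125,0,.15),rot(CY))
env.line_to(C(-.118,0,.029-d),vel=.15,until_force=12); stat("dn")
print(env.line_to(C(-.066,0,.029-d),vel=.05,until_force=25)); stat("push")
print("case x",R.from_euler("z",-CY).apply(np.array(env.read_state()["tcp_pos"])-CP))
env.line_to(C(-.12,0,.029-d),vel=.1); env.line_to(C(-.12,0,.2),vel=.3)
env.move_pose(C(-.125,-.25,.3),rot(CY)); stat("off")
for k in range(2):
    grab_frame("top"); r=spotter.regions_of("top","latch")
    if r: m=r[0]["mask"].astype(float); print([(a,round(iou(m,hullmask("top",lm(a))),3)) for a in(-.1,0,.05,.1,.15,.2,.3)])
check()
for c in("top","side"):
    for t in"carton_back carton_right stapler tape_roll vial_tall".split(): print(c,t,[np.round(x["at"],3).tolist() for x in spotter.tip_of(c,t)[:1]])
E
```

```text
dn 40.42 tcp [0.4239 0.1964 0.0059] F [-0.  -0.2  0.5] w -0.0001 g 0.0
True
push 41.13 tcp [0.4555 0.1915 0.004 ] F [-11.    2.4   6.6] w 0.0002 g 6.0
case x [-0.08550904 -0.00018498  0.00404652]
off 43.48 tcp [ 0.3817 -0.0498  0.299 ] F [-0.3  1.4 -0.1] w -0.0 g 0.0
side lid_edge [(0.62, array([0.474, 0.186, 0.065])), (0.42, array([ 0.54 ,  0.184, -0.003]))]
side latch_tip []
top lid_edge [(0.93, array([0.48 , 0.189, 0.062])), (0.72, array([0.541, 0.179, 0.   ]))]
top latch_tip [(0.41, array([0.467, 0.188, 0.017])), (0.23, array([ 0.427, -0.416, -0.   ]))]
top carton_back [[0.723, -0.022, -0.0]]
top carton_right []
top stapler [[0.423, -0.413, 0.002]]
top tape_roll [[0.542, 0.182, 0.001]]
top vial_tall [[0.753, -0.149, -0.002]]
side carton_back [[0.726, -0.023, 0.0]]
side carton_right [[0.6, -0.409, -0.001]]
side stapler [[0.426, -0.413, -0.001]]
side tape_roll [[0.395, -0.007, -0.001]]
side vial_tall [[0.756, -0.146, -0.001]]
```

The second push hit the same hard stop at a different height, so the flap is vertical. The lid edge is at shut height and the bystanders haven't moved.

```bash
python3 -c "
from cell import env
print(env.sign_off())"
```

```text
the job is handed in; nothing more can be done
None
```

I've handed the job in: the radio lies flat on its back in the case, the lid is shut, the latch is folded down, and the other things were left where they stood, about 43 s into the 61 s limit; the first lift slipped (the radio stayed on the stand), and the final lid and latch checks were by measurement, not pictures.

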